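Slide the dresser tray home, then hold the big clip open over its picture card

ROBOT

A 6-joint arm with a two-finger parallel gripper is mounted at the origin on the work surface. World frame = base frame: x ahead of the robot, y to its left, z up, the work surface at z = 0. Lengths are in m, angles in rad, forces in N, time in s.
With the tool pointing down it reaches from about 0.35 to 0.775 m from the base axis. Payload 5.5 kg.
Tool frame: the origin (TCP) lies midway between the tips of the shut fingers; the grasp point (between the pads) lies grip_point_offset behind it (grip_point_offset is the distance from the TCP to the grasp point, in m); z points along the fingers, y is the direction in which the jaws open and shut (so a half turn about z gives the same grasp; the last joint's range is limited). The gripper opens to 85 mm and grips with 20 to 120 N. Pads are 22 mm wide; open, the fingers measure 114 mm over their backs; the gripper's body (76 mm by 85 mm) begins 54 mm behind the grasp point. The pads swing forward as they close: fully open they stand 13 mm farther back than shut.
Start: joints at [1.049, 0.313, 0.046, 1.304, 0, 1.431], TCP at [0.214, 0.534, 0.231] pointing down, gripper open.
Joint ranges: [-2.76, 2.76], [-0.86, 1.69], [-1.03, 1.26], [-2.2, 2.34], [-1.47, 1.5], [-3.14, 3.14]. Speed limits (rad/s): [2.57, 2.57, 3.14, 3.14, 3.14, 3.14].

INTERFACE

Orientations are given as a unit quaternion [w, x, y, z].
In Python, from workcell import * gives the robot as it stands.
- The arm moves only by the tool send_rows, never from a script. Its argument "series" is one flat list of numbers, 7 for each row, row after row: the shift along the tool's x, y, z in cm, then the turn, a rotation vector about the tool's x, y, z in degrees, then the opening, from 0 (shut) to 1 (fully open). A call has 1 to 10 rows; each row is the pose to reach, as a shift and turn from the pose commanded when the call began, along the tool's axes at that moment; what a row does not reach only later rows make up. A row lasts 1/12 s, in which the tool goes at most 41.7 mm and 7.16 degrees, less where a joint would pass 70% of its speed; a pose out of reach is approached as far as the arm can. A call with a gripper value outside its range is refused whole. The fingers move at their own pace and stop on an object; "newtons" is the grip in N (left out, the last holds). Time passes only in rows, so rows that repeat a pose let the fingers close. It gives the time, the measured TCP pose, the force and the opening at its end, in the units of the state.
- get_state(): the state, without advancing time (a new reading comes with each control period).
- read_camera(name): name is "scene" or "side" or "wrist"; returns the picture (400x640x3 uint8, blue, green, red); there is no depth.
- camera_info(name): a dict with "K" (3x3 intrinsics, pixels), "xyz" and "attitude" of the camera in the world. Camera axes: x right, y down, z forward; pixel columns grow to the right and rows downward; lengths in m; the calibration is good to about 2 mm. A picture is of the moment at which its call begins: read the wrist's pose just before it. camera_info takes no time and is no camera call; for the wrist camera it gives the pose at the moment of the call.
- hand_in(): hands the job in, once; it reports no verdict.
Trained networks look in the newest picture that a camera, given by its name, has taken for a name from the list of things; names that differ only in an ending like _2 or _b are one class to them, and where a whole thing is asked for, a point or a joint stands for the part that bears it (a point fixed in the world has none). Each returns a list of dicts, best first, with "p" (0 to 1); they miss things now and then, are a little off and sometimes report something else, mostly with a low value. They report only what shows in the picture. A call takes as long as a camera call. They do not tell look-alikes from the thing itself.
- silhouettes(camera, label): "pixels" (400x640 bool, what is visible of it) and "box" ([left, top, width, height] in pixels, round what is visible of it).
The state is a dict: "clock": time; "joint_pos": joint angles; "qvel": joint speeds; "tau": joint torques, N m; "tcp_pos": TCP position; "orientation": TCP orientation; "wrist_force": force on the tool from outside, world axes, zero at the start; "ft_torque": the same for the moment, N m; "finger_gap": finger opening in m.
Only numpy, scipy, OpenCV 4.12 (cv2) and the standard library are available. Lean on these libraries where they do the work, as an engineer would, in place of code of your own. Each camera call takes 0.05 s, during which the arm holds its last target. There are 200 camera calls.

TASK

Slide the loaded tray all the way home into its slotted wooden holder, with the things in it left standing. Then squeeze the levers of the big wooden spring clip, take it off its little rack, and hold it upright over the middle of the top edge of the picture card that stands in the tray, jaws gaping wide, one on either side of the card, with about 25 mm of the card between them and neither jaw pressing on it. Finish like that, still holding the clip squeezed open in the gripper so that I can slip a note in behind the card, and do not move the other things on the dresser.

Things in the scene. Friction and masses are not known exactly. Their poses are not given: they have to be found in the camera images.
- holder: Fixed wooden tray holder on the dresser, no floor, open at its -x end; own +x is the way in. Two side rails, 126 mm apart inside, 30 mm tall, from x = -60 to +92 mm, each with an inward lip 23 to 30 mm up; the tray's walls run under the lips. Stop wall 40 mm tall, inner face at x = +80 mm. Origin: on the dresser top, where the tray's origin lies when home.
- holder_home (a point): The holder's origin: where the tray's origin lies when the tray touches the stop wall. Two guide cheeks, 30 mm tall, flare outwards from the mouth, from the holder's x = -58 to -95 mm (inside 126 mm apart at the rails, about 165 mm at the outer ends).
- tray: Loose wooden tray, 0.4 to 0.65 kg plus load, 160 mm long (own x), 120 mm wide (y), walls 18 mm high and 6 mm thick, floor 6 mm. Origin: centre of its underside. Slides on the dresser top, +x end first, own x along the holder's x, 3 mm play on each side. Starts 60 to 105 mm short of the holder's rails, roughly in line.
- tray_grip (a point): In the upright grip tab outside the tray's -x end, 50 mm above the dresser: the tab is centred at the tray's x = -86 mm, 12 mm thick (x), 40 mm wide (y), its top 72 mm up. Axes as the tray's.
- card_top (a point): Middle of the picture card's top edge, at (50, 0, 120) mm in the tray. The stiff card is fixed upright across the tray: 3 mm thick (tray's x), 90 mm wide (y), top 120 mm above the tray's underside. Axes as the tray's.
- scent: Small amber jar, 32 mm across, 62 mm tall, standing loose on the tray floor near the tray's (-2, 30) mm; part of the load.
- ring_box: Small grey box 36 x 42 x 30 mm lying loose on the tray floor near the tray's (-2, -28) mm; part of the load.
- rack: Fixed dark clip rack: base 110 x 70 x 12 mm with an upright fin along its x, 80 mm long, 4 mm thick (y), its top 54 mm above the dresser. Origin: centre of the base's underside.
- clip: Big wooden spring clip (70 g), upright on the rack's base (origin 12 mm above the dresser), jaws down, shut on the fin. Origin: midway between the shut jaw tips; z up the clip; x (22 mm wide) along the pivot pin; jaws and levers move along y, alike on both sides. Jaws 8 mm thick, z = 0 to 55 mm. Two levers rise from the pivot in a V to z = 110 mm, 47 mm over their outsides at the top when shut.
- clip_pivot (a point): The clip's pivot pin, 55 mm above its origin; axes as the clip's. Squeezing the levers together along y opens the jaws: 40 mm above the pivot it takes about 4 N to start and 9 N to open fully. Fully open (a stop) the levers are parallel, 24 mm over their outsides, tops 58 mm above the pivot, and the jaw tips 26 mm apart, 53 mm below it. Let go, it snaps shut.
- clip_jaw (a joint): Opening angle of one jaw (rad), the other one moves equally: 0 shut on the 4 mm fin (-0.03 fully shut), 0.2 fully open.
- egg: Bystander: white ceramic egg on a foot, 44 mm across, 67 mm tall.
- candle: Bystander: white candle jar, 60 mm across, 60 mm tall.
- ring_dish: Bystander: small blue bowl, 64 mm across, 20 mm tall.
- lotion: Bystander: white bottle, 48 mm across, 100 mm tall.
- glass: Bystander: dark wooden hand mirror lying flat, 213 mm long (own x), 96 mm wide, 12 mm thick.
- vase: Bystander: blue vase, 92 mm across, 180 mm tall.
- trinket: Bystander: dark wooden box 70 x 90 x 45 mm.
Things that resemble listed ones, but are neither listed nor needed, are in the scene too. Of the things like the clip, leave any that is turquoise; of the rest the smaller one is meant.

How it is judged:
By the outcome, as a careful person would: the job done as asked, in the order asked, and still so for the second after the job is handed in, while the arm keeps its last pose, push and grip.
It also fails if it takes over 64 s, if anything falls off the work surface, if the arm or the gripper's body presses on something with over 40 N, if the wrist force passes 120 N, or if a joint passes its speed limit or range.

## Working session

There is one attempt and no reset: what is moved stays moved. The work goes in short steps, Python scripts to look and compute and a tool call to move; the robot and the scene stay as the last step left them, time stands still between calls to the robot, and variables do not carry over. Pictures are saved under pics/ and viewed, about 8 in all and at most 12, crops included, and the job is handed in when it is done.

Besides the shell and the picture viewer there is one more tool, called in YAML: its name, and indented under it one key for each argument. send_rows: Moves the arm, as the interface text tells. Its arguments: {"type":"object","properties":{"series":{"type":"array"},"newtons":{"type":"number"}},"required":["series"]}

```bash
ls; mkdir -p pics
python3 - <<'E'
from workcell import *
import cv2,numpy as np
s=get_state();print({k:np.round(v,3).tolist() for k,v in s.items()})
print(grip_point_offset if 'grip_point_offset' in globals() else None)
for n in ("scene","side"):
    im=read_camera(n);cv2.imwrite(f"pics/{n}0.png",im);i=camera_info(n);print(n,i)
    for l in ("holder","tray","clip","rack","card_top","tray_grip"):
        try:
            for d in silhouettes(n,l)[:4]:print(n,l,round(d["p"],2),d["box"])
        except Exception as e:print(l,e)
E
```

```text
pics
{'clock': 0.0, 'joint_pos': [1.049, 0.314, 0.045, 1.304, 0.0, 1.431], 'qvel': [0.001, -0.001, -0.001, 0.001, -0.001, 0.0], 'tau': [-0.001, -48.063, 29.853, 0.019, -0.0, 0.0], 'tcp_pos': [0.214, 0.533, 0.23], 'orientation': [-0.0, 0.19, 0.982, -0.001], 'wrist_force': [-0.153, 1.286, -0.187], 'ft_torque': [-0.003, 0.023, 0.014], 'finger_gap': 0.085}
0.0187
scene {'K': array([[472.45621076,   0.        , 322.36477999],
       [  0.        , 472.45621076, 200.65162207],
       [  0.        ,   0.        ,   1.        ]]), 'xyz': array([1.5821261 , 0.66895422, 1.15387875]), 'attitude': array([-0.19311196,  0.41856753,  0.80881822, -0.36513295])}
scene holder 0.91 [353.8, 204.2, 74.8, 56.5]
scene holder 0.26 [340.6, 235.5, 16.3, 18.9]
scene holder 0.21 [438.7, 233.3, 37.2, 54.4]
scene tray 0.98 [321.3, 180.5, 55.5, 48.9]
scene clip 0.9 [284.0, 171.4, 11.9, 36.0]
scene clip 0.76 [256.7, 155.6, 16.2, 32.4]
scene clip 0.6 [237.7, 181.0, 14.6, 25.1]
scene clip 0.35 [468.8, 228.4, 26.9, 29.0]
scene card_top 0.57 [321.7, 180.5, 51.2, 44.2]
scene tray_grip 0.63 [316.5, 177.7, 54.8, 48.1]
side {'K': array([[370.1527569 ,   0.        , 315.49066139],
       [  0.        , 370.1527569 , 199.52334385],
       [  0.        ,   0.        ,   1.        ]]), 'xyz': array([ 0.07182425, -0.83845182,  0.90497091]), 'attitude': array([-0.41170639,  0.87612227, -0.22257219,  0.11562537])}
side holder 0.92 [257.2, 167.1, 45.2, 45.4]
side holder 0.24 [276.8, 194.5, 38.5, 52.5]
side tray 0.78 [277.8, 191.4, 39.5, 57.2]
side clip 0.8 [391.7, 238.3, 15.6, 31.3]
side clip 0.77 [362.4, 252.0, 12.3, 33.7]
side clip 0.56 [337.0, 214.8, 27.1, 40.6]
side clip 0.34 [212.5, 152.3, 26.8, 22.5]
side card_top 0.71 [277.5, 192.6, 38.7, 53.4]
side card_top 0.33 [342.3, 268.4, 44.3, 25.8]
```

Run:
```python
import cv2
a=cv2.imread("pics/scene0.png")[120:320,210:510];b=cv2.imread("pics/side0.png")[130:330,180:480]
import numpy as np
cv2.imwrite("pics/a.png",cv2.resize(a,(800,533),interpolation=cv2.INTER_CUBIC))
cv2.imwrite("pics/b.png",cv2.resize(b,(800,533),interpolation=cv2.INTER_CUBIC))
```

```text
(no output)
```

View pics/a.png

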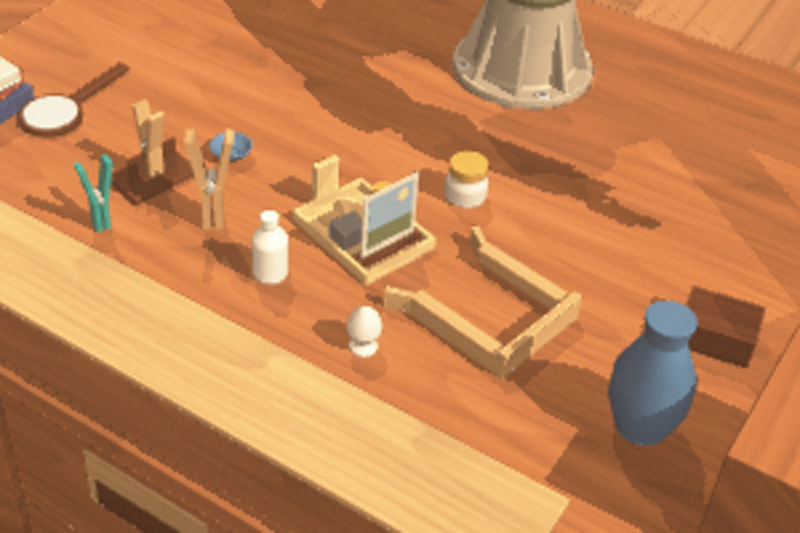

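View pics/b.png

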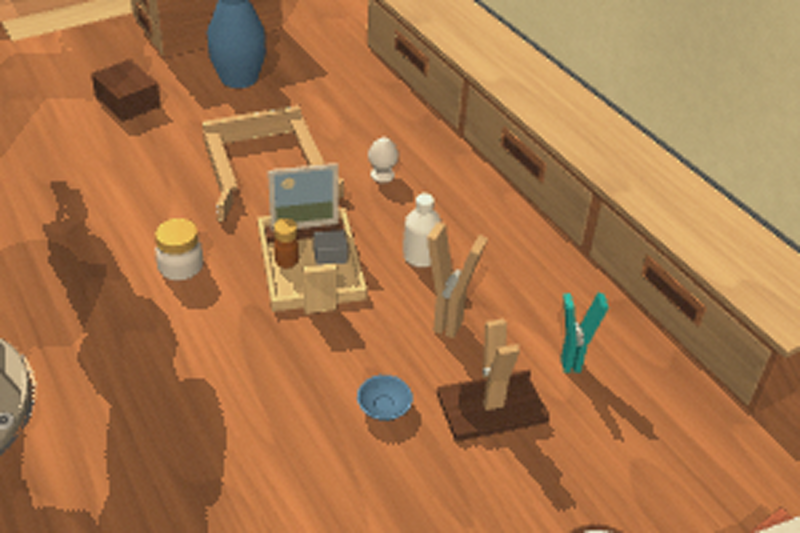

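Clip-like things seen (full-image pixels, side view): the turquoise clip at (398,254), the larger wooden clip standing free at (350,235), and the wooden clip on the dark rack at (367,268). The last is the smaller wooden one, so it is the one meant. The tray sits at (297,225), short of the holder at (280,190).

```bash
cat > h.py <<'E'
from workcell import *
import cv2,numpy as np
from scipy.spatial.transform import Rotation as R
def rot(q): return R.from_quat(np.asarray(q)[[1,2,3,0]])
def ray(i,uv):
    d=np.linalg.inv(i["K"])@[uv[0],uv[1],1]; return i["xyz"],rot(i["attitude"]).apply(d)
def onz(i,uv,z):
    o,d=ray(i,uv); return o+d*(z-o[2])/d[2]
def proj(i,P):
    p=rot(i["attitude"]).inv().apply(np.asarray(P)-i["xyz"]); p=p@i["K"].T; return p[:,:2]/p[:,2:]
def tri(i1,a,i2,b):
    A=[];y=[]
    for i,u in((i1,a),(i2,b)):
        o,d=ray(i,u);d=d/np.linalg.norm(d);M=np.eye(3)-np.outer(d,d);A.append(M);y.append(M@o)
    return np.linalg.lstsq(np.vstack(A),np.hstack(y),rcond=None)[0]
E
python3 - <<'E'
from h import *
S=camera_info("scene");D=camera_info("side")
sc=lambda u,v:(210+u/2.6667,120+v/2.6667); sd=lambda u,v:(180+u/2.6667,130+v/2.6667)
p=lambda *a:print(*[np.round(x,3) if not isinstance(x,str) else x for x in a])
p("card tl/tr(side) ",tri(S,sc(363,188),D,sd(338,166)),tri(S,sc(416,175),D,sd(270,172)))
p("tab top mid",tri(S,sc(326,160),D,sd(321,267)))
p("tray corners side z18",onz(D,sd(272,302),.018),onz(D,sd(366,292),.018),onz(D,sd(262,215),.018))
p("scene z18",onz(S,sc(294,212),.018),onz(S,sc(366,270),.018),onz(S,sc(434,238),.018),onz(S,sc(362,180),.018))
p("holder stop top corners z40",onz(S,sc(503,360),.04),onz(S,sc(580,295),.04),onz(D,sd(204,125),.04),onz(D,sd(299,108),.04))
p("rack base z12",*[onz(D,sd(*q),.012) for q in((437,397),(455,432),(548,408),(525,374))])
p("clip lever tops",tri(S,sc(142,102),D,sd(505,348)),tri(S,sc(157,112),D,sd(496,322)))
p("clip lever tops swapped",tri(S,sc(157,112),D,sd(505,348)),tri(S,sc(142,102),D,sd(496,322)))
p("big clip",tri(S,sc(212,225),D,sd(447,335)),"turq",tri(S,sc(100,228),D,sd(573,370)))
p("bottle top",tri(S,sc(269,215),D,sd(424,198)),"candle top",tri(S,sc(469,160),D,sd(177,228)),"egg",onz(S,sc(364,352),0),"dish",onz(D,sd(385,398),.01),"vase top",tri(S,sc(671,312),D,sd(237,-5)))
w=camera_info("wrist");s=get_state()
print(w); r=rot(s["orientation"]); p("cam in tool",r.inv().apply(w["xyz"]-s["tcp_pos"]),(r.inv()*rot(w["attitude"])).as_matrix())
im=read_camera("wrist");cv2.imwrite("pics/w0.png",im)
E
```

```text
card tl/tr(side)  [0.535 0.034 0.128] [0.46  0.071 0.118]
tab top mid [ 0.457 -0.072  0.074]
tray corners side z18 [ 0.403 -0.049  0.018] [ 0.515 -0.088  0.018] [0.461 0.106 0.018]
scene z18 [ 0.516 -0.081  0.018] [0.555 0.062 0.018] [0.45  0.103 0.018] [ 0.404 -0.042  0.018]
holder stop top corners z40 [0.61 0.29 0.04] [0.457 0.317 0.04 ] [0.46  0.307 0.04 ] [0.604 0.282 0.04 ]
rack base z12 [ 0.508 -0.266  0.012] [ 0.499 -0.315  0.012] [ 0.61  -0.338  0.012] [ 0.616 -0.286  0.012]
clip lever tops [ 0.549 -0.316  0.124] [ 0.559 -0.282  0.127]
clip lever tops swapped [ 0.55  -0.301  0.112] [ 0.558 -0.297  0.138]
big clip [ 0.58  -0.176 -0.009] turq [ 0.679 -0.296 -0.005]
bottle top [ 0.618 -0.048  0.102] candle top [0.333 0.084 0.066] egg [0.664 0.13  0.   ] dish [ 0.456 -0.238  0.01 ] vase top [0.57  0.445 0.17 ]
{'K': array([[280.44844073,   0.        , 317.33174466],
       [  0.        , 280.44844073, 197.81193161],
       [  0.        ,   0.        ,   1.        ]]), 'xyz': array([0.14850133, 0.55984615, 0.37417526]), 'attitude': array([0.11837573, 0.82025903, 0.55384347, 0.08012319])}
cam in tool [ 0.071 -0.    -0.143] [[-0.001 -0.959 -0.283]
 [ 1.    -0.001 -0.   ]
 [-0.    -0.283  0.959]]
```

View pics/w0.png

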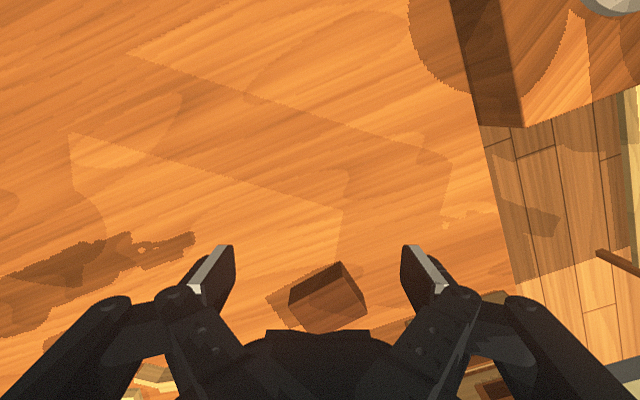

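The wrist view shows only the dresser and the trinket box, with the fingers in the lower half. I'll move it over the tray and holder.

send_rows:
  series: [-20,-16,-5,0,0,0,1,-41,-33,-9,0,0,-7,1,-41,-33,-9,0,0,-7,1,-41,-33,-9,0,0,-7,1,-41,-33,-9,0,0,-7,1,-41,-33,-9,0,0,-7,1,-41,-33,-9,0,0,-7,1,-41,-33,-9,0,0,-7,1,-41,-33,-9,0,0,-7,1,-41,-33,-9,0,0,-7,1]

```text
clock: 1.58
tcp_pos: [0.4149, 0.1753, 0.3022]
orientation: [0.0, 0.129, 0.992, 0.0]
wrist_force: [1.0, 0.7, 0.3]
finger_gap: 0.0852
```

send_rows:
  series: [0,0,0,0,0,0,1,0,0,0,0,0,0,1,0,0,0,0,0,0,1]

```text
clock: 1.83
tcp_pos: [0.4142, 0.177, 0.3014]
orientation: [-0.0, 0.13, 0.992, 0.0]
wrist_force: [-0.1, -0.1, 0.2]
finger_gap: 0.0855
```

send_rows:
  series: [-4,-4,0,0,0,0,1,-8,-8,-1,0,0,0,1,-8,-8,-1,0,0,0,1,-8,-8,-1,0,0,0,1,-8,-8,-1,0,0,0,1,-8,-8,-1,0,0,0,1]

```text
clock: 2.33
tcp_pos: [0.4703, 0.0809, 0.3111]
orientation: [-0.001, 0.128, 0.992, 0.0]
wrist_force: [-1.0, 0.3, 0.4]
finger_gap: 0.0857
```

```bash
cat >> h.py <<'E'
import pickle
def shot(name,labels=()):
    s=get_state();i=camera_info("wrist");im=read_camera("wrist");cv2.imwrite(f"pics/{name}.png",im);pickle.dump((s,i),open(f"pics/{name}.pkl","wb"))
    for l in labels:
        for d in silhouettes("wrist",l)[:3]:print(l,round(d["p"],2),d["box"]); 
    return s,i,im
E
python3 - <<'E'
from h import *
s,i,im=shot("w1");print(s["tcp_pos"],s["orientation"])
E
```

```text
[0.47027623 0.08085082 0.31106741] [-6.75690826e-04  1.28358013e-01  9.91727641e-01  2.24636552e-04]
```

View pics/w1.png

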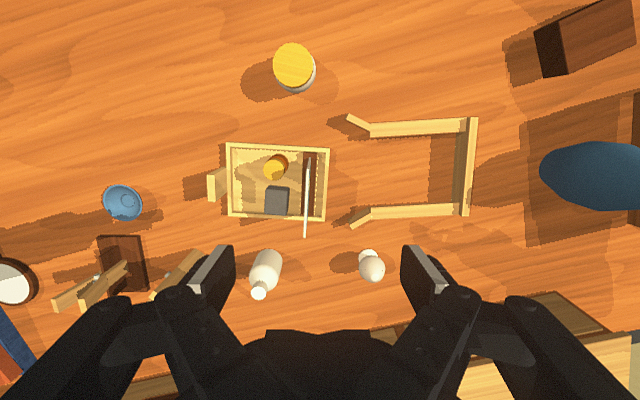

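Run:
```python
from h import *
im=cv2.imread("pics/w1.png")[105:245,200:490];cv2.imwrite("pics/w1c.png",cv2.resize(im,(797,385),interpolation=cv2.INTER_CUBIC))
print(797/290)
```

```text
2.7482758620689656
```

View pics/w1c.png

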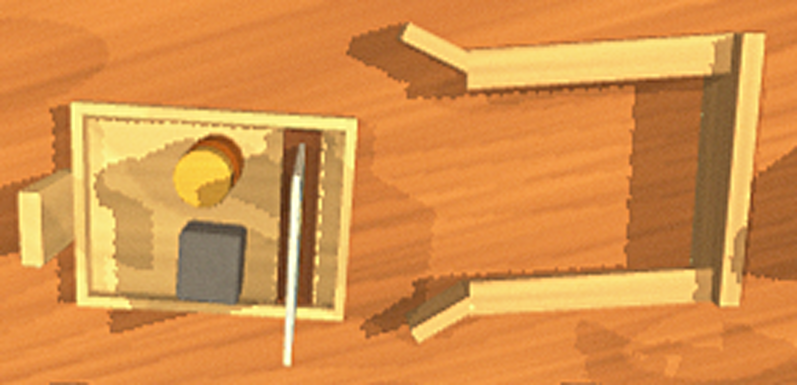

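Run:
```python
from h import *
s,i=pickle.load(open("pics/w1.pkl","rb"))
f=lambda u,v,z:onz(i,(200+u/2.748-.3,105+v/2.748-.3),z)[:2]
ang=lambda d:np.degrees(np.arctan2(d[1],d[0]))
T=[f(*c,.018) for c in((71,102),(358,118),(347,320),(75,303))]
print("tray",np.round(T,4),"c",np.mean(T,0),"len",np.linalg.norm(T[1]-T[0]),np.linalg.norm(T[2]-T[3]),"wid",np.linalg.norm(T[0]-T[3]),np.linalg.norm(T[1]-T[2]),"yaw",ang(T[1]-T[0]),ang(T[2]-T[3]),ang(T[0]-T[3])-90,ang(T[1]-T[2])-90)
a,b=f(468,50,.03),f(735,35,.03);c,d=f(470,315,.03),f(712,298,.03)
e,g=f(745,35,.04),f(722,304,.04)
print("rail yaw",ang(b-a),ang(d-c),"stop",ang(e-g)-90,"rail len",np.linalg.norm(b-a))
y=np.radians(np.mean([ang(b-a),ang(d-c),ang(e-g)-90]));X=np.array([np.cos(y),np.sin(y)]);Y=np.array([-X[1],X[0]])
print("Y of outer rails",a@Y,b@Y,c@Y,d@Y,"lips",f(468,90,.03)@Y,f(710,75,.03)@Y,f(470,283,.023)@Y,f(712,270,.023)@Y,"X stop",e@X,g@X,"rail starts X",a@X,c@X)
h=X*((e@X+g@X)/2-.08)+Y*(a@Y+b@Y+c@Y+d@Y)/4
print("home",h,"yaw",np.degrees(y),"tray rel",(np.mean(T,0)-h)@X,(np.mean(T,0)-h)@Y)
print("card top ends",f(300,145,.12),f(287,365,.12), "tab top mid",f(31,228,.072))
```

```text
tray [[ 0.4034 -0.047 ]
 [ 0.4528  0.1053]
 [ 0.5684  0.0695]
 [ 0.516  -0.0857]] c [0.48513574 0.01053522] len 0.1601775538252335 0.16373218179045332 wid 0.11908759561713582 0.12098402445486102 yaw 72.02245332551635 71.35652067250766 71.06679131978453 72.76000358653582
rail yaw 78.29802310355613 79.47437547276566 stop 78.91113697512628 rail len 0.14104252257177105
Y of outer rails -0.3907336778711481 -0.39220200169127584 -0.5412326208432315 -0.5398069075734754 lips -0.4116090358249103 -0.4121204487968485 -0.5238498916771362 -0.5250167791116233 X stop 0.39142100977105554 0.39146389867744413 rail starts X 0.25035700535233163 0.24973032696508063
home [0.51725649 0.21585261] yaw 78.89451185048269 tray rel -0.2076596328812922 -0.008028138763826291
card top ends [0.44570573 0.07662133] [0.5441258  0.04333749] tab top mid [ 0.45774878 -0.07061413]
```

The crop shows the tray (TL 71,102 … BR 347,320) and the holder's rails and stop wall. The computed sizes match the given dimensions, so I'll plan the tab grasp from them.

```bash
cat >> h.py <<'E'
H=np.array([.5173,.2159]);HY=78.9
def plan(*T):
    """targets (x,y,z,yaw_of_tool_y deg) -> row numbers in tool axes (cm,deg)"""
    s=get_state();r=rot(s["orientation"])
    for x,y,z,w in T:
        c,n=np.cos(np.radians(w)),np.sin(np.radians(w))
        g=R.from_matrix(np.array([[-n,c,0],[c,n,0],[0,0,-1]]))
        print(np.round(r.inv().apply(np.array([x,y,z])-s["tcp_pos"])*100,2),np.round((r.inv()*g).as_rotvec(degrees=True),2))
E
python3 -c "
from h import *
plan((.458,-.071,.12,71.8),(.458,-.071,.032,71.8))"
```

```text
[ -2.71 -15.01  19.11] [ 0.01 -0.07  3.48]
[ -2.72 -15.02  27.91] [ 0.01 -0.07  3.48]
```

send_rows:
  series: [-1.5,-8,8,0,0,2,0.5,-2.7,-15,19,0,0,3.5,0.5,-2.7,-15,19,0,0,3.5,0.5,-2.7,-15,19,0,0,3.5,0.5,-2.7,-15,19,0,0,3.5,0.5,-2.7,-15,19,0,0,3.5,0.5,-2.7,-15,19,0,0,3.5,0.5,-2.7,-15,19,0,0,3.5,0.5]

```text
clock: 3.05
tcp_pos: [0.4569, -0.0713, 0.12]
orientation: [-0.002, 0.16, 0.987, 0.001]
wrist_force: [0.9, 0.2, 1.1]
finger_gap: 0.0428
```

Run:
```python
from h import *
s,i,im=shot("w2");print(s["tcp_pos"],s["finger_gap"])
plan((.458,-.071,.032,71.8))
# predicted tab top corners
c,n=np.cos(np.radians(71.8)),np.sin(np.radians(71.8));X=np.array([c,n]);Y=np.array([-n,c]);o=np.array([.485,.0105])
P=[np.r_[o+X*a+Y*b,.072] for a,b in((-.092,.02),(-.08,.02),(-.08,-.02),(-.092,-.02))]
q=proj(i,P);print(q)
for p in q: cv2.drawMarker(im,tuple(int(round(v)) for v in p),(255,0,255),cv2.MARKER_CROSS,6,1)
cv2.imwrite("pics/w2c.png",cv2.resize(im[100:300,160:480],(800,500)))
```

```text
[ 0.45690674 -0.0713077   0.12003129] 0.04280296379903126
[0.03 0.01 8.95] [ 0.04 -0.06 -0.1 ]
[[309.79402371 192.19568047]
 [326.79988837 192.1269258 ]
 [326.50859966 243.96281388]
 [310.41023787 244.0266963 ]]
```

View pics/w2c.png

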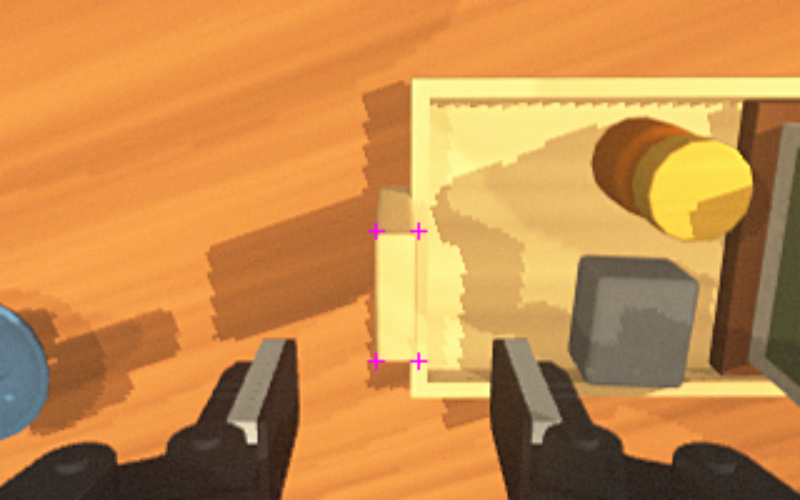

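The markers land on the tab's top corners (crop 375–418, 231–361), so the fingers straddle it centrally. I'll go down and grip.

send_rows:
  series: [0,0,3,0,0,0,0.5,0,0,6,0,0,0,0.5,0,0,8,0,0,0,0.5,0,0,8.8,0,0,0,0.5,0,0,8.8,0,0,0,0.5,0,0,8.8,0,0,0,0.2,0,0,8.8,0,0,0,0,0,0,8.8,0,0,0,0,0,0,8.8,0,0,0,0,0,0,8.8,0,0,0,0]
  newtons: 30

```text
clock: 3.93
tcp_pos: [0.4605, -0.0725, 0.0353]
orientation: [0.002, 0.159, 0.987, 0.0]
wrist_force: [0.5, 3.5, 7.9]
finger_gap: 0.0118
```

Run:
```python
from h import *
s=get_state();p=s["tcp_pos"];print(p,s["finger_gap"],s["wrist_force"])
c,n=np.cos(np.radians(HY)),np.sin(np.radians(HY));X=np.array([c,n]);Y=np.array([-n,c])
o=np.array([.485,.0105])+ (p[:2]-[.458,-.071])
def tab(a,b,w):
    w=np.radians(w);return H+X*a+Y*b-.086*np.array([np.cos(w),np.sin(w)])
print("rel",(o-H)@X,(o-H)@Y)
z=p[2]
plan((*tab(-.18,0,HY),z,HY),(*tab(-.1,0,HY),z,HY),(*tab(0,0,HY),z,HY))
```

```text
[ 0.46052588 -0.07249324  0.03534322] 0.011834401901819995 [0.46864145 3.50138432 7.94784302]
rel -0.20875499267590866 -0.010614365495930589
[0.33 2.77 0.  ] [ 0.07  0.22 -7.23]
[1.340e+00 1.071e+01 1.000e-02] [ 0.07  0.22 -7.23]
[2.600e+00 2.063e+01 2.000e-02] [ 0.07  0.22 -7.23]
```

send_rows:
  series: [0,0,0,0,0,0,0,0,0,0,0,0,0,0,0,0,0,0,0,0,0]

```text
clock: 4.18
tcp_pos: [0.4605, -0.0725, 0.0354]
orientation: [0.002, 0.159, 0.987, 0.0]
wrist_force: [1.1, 3.8, 6.3]
finger_gap: 0.0118
```

Run:
```python
from h import *
s,i,im=shot("w3");print(s["tcp_pos"],s["orientation"],s["wrist_force"],s["ft_torque"])
cv2.imwrite("pics/w3c.png",im[60:400,120:640])
```

```text
[ 0.46054371 -0.07247995  0.03535229] [2.00435803e-03 1.59292652e-01 9.87229250e-01 4.92111190e-04] [1.05512175 3.84052593 6.34055324] [ 0.55338676 -0.00912633  0.10846943]
```

View pics/w3c.png

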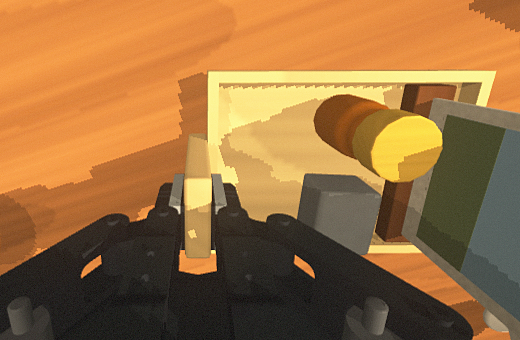

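The tab is gripped and the jar and box are standing. Next I'll align the tray with the holder, slowly.

send_rows:
  series: [0,0.1,-0.05,0,0,-0.3,0,0.05,0.3,-0.1,0,0,-1,0,0.1,0.6,-0.15,0,0,-2,0,0.15,1,-0.2,0,0,-3,0,0.2,1.4,-0.2,0,0,-4,0,0.23,1.8,-0.2,0,0,-5,0,0.27,2.2,-0.2,0,0,-6,0,0.3,2.5,-0.2,0,0,-6.7,0,0.3,2.7,-0.2,0,0,-7.2,0,0.3,2.8,-0.2,0,0,-7.2,0]

```text
clock: 5.07
tcp_pos: [0.4645, -0.0448, 0.0354]
orientation: [-0.0, 0.097, 0.995, -0.0]
wrist_force: [-1.4, -4.4, -0.8]
finger_gap: 0.0117
```

```bash
cat >> h.py <<'E'
def measure(i,im):pass
HX=np.array([np.cos(np.radians(HY)),np.sin(np.radians(HY))]);HYv=np.array([-HX[1],HX[0]])
def trayrel(n):
    s=get_state();g=rot(s["orientation"]).apply([0,1,0]);w=np.arctan2(g[1],g[0])
    p=s["tcp_pos"][:2]-H;print("tab rel",np.round([p@HX+.086,p@HYv],4),"yaw",np.round(np.degrees(w),2),"z",s["tcp_pos"][2].round(4),"F",s["wrist_force"].round(1))
E
python3 - <<'E'
from h import *
trayrel(0)
s,i,im=shot("w4")
# scene/side view of tray edges: side camera
im=read_camera("scene");cv2.imwrite("pics/s4.png",im)
E
```

```text
tab rel [-0.18    0.0016] yaw 78.89 z 0.0354 F [-1.4 -4.4 -0.8]
```

Run:
```python
from h import *
im=cv2.imread("pics/w4.png");s,i=pickle.load(open("pics/w4.pkl","rb"))
w=lambda a,b,z:np.r_[H+HX*a+HYv*b,z]
def L(P,c):
    q=proj(i,P).round().astype(int);cv2.line(im,tuple(map(int,q[0])),tuple(map(int,q[1])),c,1)
L([w(-.26,.06,.018),w(-.10,.06,.018)],(255,0,255))  # tray +y edge if centred
L([w(-.06,.063,.03),w(.08,.063,.03)],(255,0,255)); L([w(-.1,-.06,.018),w(-.1,.06,.018)],(255,0,255))
cv2.imwrite("pics/w4c.png",cv2.resize(im[20:300,180:640],(800,487),interpolation=cv2.INTER_CUBIC))
```

```text
(no output)
```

View pics/w4c.png

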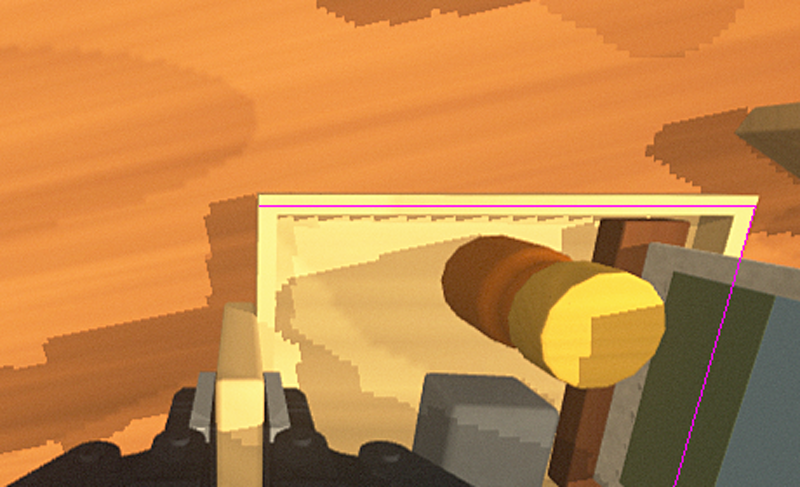

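The line drawn for a centred tray sits about 4 mm below the tray's real edge, and the two are parallel. I'll correct y by −4.4 mm while advancing.

send_rows:
  series: [-0.05,0.1,0,0,0,0,0,-0.15,0.4,0,0,0,0,0,-0.25,0.9,0,0,0,0,0,-0.35,1.5,0,0,0,0,0,-0.42,2.2,0,0,0,0,0,-0.45,3.0,0,0,0,0,0,-0.45,3.8,0,0,0,0,0,-0.45,4.5,0,0,0,0,0,-0.45,5.0,0,0,0,0,0,-0.45,5.2,0,0,0,0,0]

```text
clock: 6.0
tcp_pos: [0.4792, 0.006, 0.0354]
orientation: [-0.0, 0.097, 0.995, 0.0]
wrist_force: [-1.1, -4.4, -1.2]
finger_gap: 0.0115
```

Run:
```python
from h import *
trayrel(0)
s,i,im=shot("w5")
w=lambda a,b,z:np.r_[H+HX*a+HYv*b,z]
def L(P,c):
    q=proj(i,P).round().astype(int);cv2.line(im,tuple(map(int,q[0])),tuple(map(int,q[1])),c,1)
L([w(-.206,.06,.018),w(-.05,.06,.018)],(255,0,255))
L([w(-.06,.063,.023),w(.08,.063,.023)],(255,0,0))
cv2.imwrite("pics/w5c.png",cv2.resize(im[20:300,180:640],(800,487),interpolation=cv2.INTER_CUBIC))
```

```text
tab rel [-0.1273 -0.003 ] yaw 78.89 z 0.0354 F [-1.1 -4.4 -1.2]
```

View pics/w5c.png

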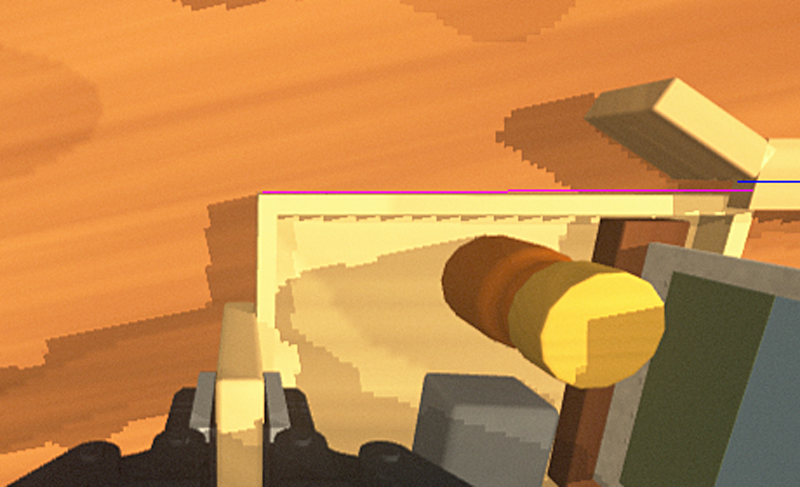

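The tray edge matches the centred line, and its front corner is just at the rail mouth. Carrying on in.

send_rows:
  series: [0,0.1,0,0,0,0,0,0,0.4,0,0,0,0,0,0,0.9,0,0,0,0,0,0,1.5,0,0,0,0,0,0,2.2,0,0,0,0,0,0,3.0,0,0,0,0,0,0,3.8,0,0,0,0,0,0,4.5,0,0,0,0,0,0,5.0,0,0,0,0,0,0,5.2,0,0,0,0,0]

```text
clock: 6.88
tcp_pos: [0.4894, 0.0571, 0.0354]
orientation: [-0.0, 0.097, 0.995, 0.0]
wrist_force: [-0.8, -3.7, -1.2]
finger_gap: 0.0118
```

send_rows:
  series: [0,0.1,0,0,0,0,0,0,0.4,0,0,0,0,0,0,0.9,0,0,0,0,0,0,1.5,0,0,0,0,0,0,2.2,0,0,0,0,0,0,3.0,0,0,0,0,0,0,3.8,0,0,0,0,0,0,4.5,0,0,0,0,0,0,5.0,0,0,0,0,0,0,5.2,0,0,0,0,0]

```text
clock: 7.72
tcp_pos: [0.4995, 0.1081, 0.0354]
orientation: [0.0, 0.097, 0.995, 0.0]
wrist_force: [-0.7, -3.2, -2.0]
finger_gap: 0.0117
```

```bash
python3 -c "
from h import *
trayrel(0)"
```

```text
tab rel [-0.0232 -0.0032] yaw 78.89 z 0.0354 F [-0.7 -3.2 -2. ]
```

send_rows:
  series: [0,0.2,0,0,0,0,0,0,0.5,0,0,0,0,0,0,0.9,0,0,0,0,0,0,1.3,0,0,0,0,0,0,1.6,0,0,0,0,0,0,1.8,0,0,0,0,0,0,2.0,0,0,0,0,0,0,2.1,0,0,0,0,0]

```text
clock: 8.38
tcp_pos: [0.5035, 0.1279, 0.0354]
orientation: [-0.0, 0.097, 0.995, 0.0]
wrist_force: [-0.1, -2.7, -1.7]
finger_gap: 0.0116
```

send_rows:
  series: [0,0.1,0,0,0,0,0,0,0.2,0,0,0,0,0,0,0.3,0,0,0,0,0,0,0.3,0,0,0,0,0]

```text
clock: 8.72
tcp_pos: [0.5037, 0.1294, 0.0356]
orientation: [-0.0, 0.098, 0.995, -0.001]
wrist_force: [-2.2, -7.5, 0.5]
finger_gap: 0.0112
```

send_rows:
  series: [0,0.1,0,0,0,0,0,0,0.2,0,0,0,0,0,0,0.2,0,0,0,0,0]

```text
clock: 8.97
tcp_pos: [0.5037, 0.1294, 0.0358]
orientation: [-0.0, 0.098, 0.995, -0.003]
wrist_force: [-3.6, -15.7, 4.1]
finger_gap: 0.0118
```

```bash
python3 -c "
from h import *
trayrel(0)"
```

```text
tab rel [-0.0015 -0.0033] yaw 78.7 z 0.0358 F [ -3.6 -15.7   4.1]
```

Contact with the stop: motion stalls while the push rises to 16 N. I'll ease off, open and rise.

send_rows:
  series: [0,-0.15,0,0,0,0,0,0,-0.2,0,0,0,0,0,0,-0.2,0,0,0,0,0.45,0,-0.2,0,0,0,0,0.45,0,-0.2,0,0,0,0,0.45,0,-0.2,-1,0,0,0,0.45,0,-0.2,-4,0,0,0,0.45,0,-0.2,-8,0,0,0,0.45,0,-0.2,-12,0,0,0,0.45,0,-0.2,-14,0,0,0,0.45]

```text
clock: 9.8
tcp_pos: [0.5059, 0.1313, 0.1812]
orientation: [0.003, 0.097, 0.995, 0.001]
wrist_force: [1.6, -1.0, -0.1]
finger_gap: 0.0386
```

send_rows:
  series: [0,-2,-5,0,0,0,1,0,-5,-8,0,0,0,1,0,-8,-8,0,0,0,1,0,-8,-8,0,0,0,1,0,-8,-8,0,0,0,1]

```text
clock: 10.22
tcp_pos: [0.489, 0.051, 0.2574]
orientation: [0.002, 0.099, 0.995, 0.0]
wrist_force: [0.5, 0.5, -0.4]
finger_gap: 0.0852
```

Run:
```python
from h import *
s,i,im=shot("w6");print(s["tcp_pos"])
cv2.imwrite("pics/w6c.png",cv2.resize(im[60:300,240:600],(798,532),interpolation=cv2.INTER_CUBIC))
```

```text
[0.48902213 0.05098624 0.25743994]
```

View pics/w6c.png

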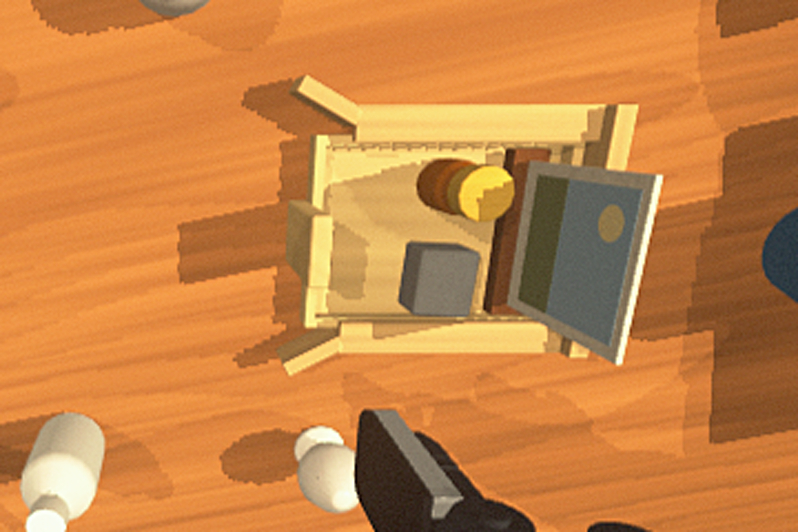

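The tray is inside the rails, and the jar and box are standing. I'll check its depth numerically and get the card top, then measure the rack next.

Run:
```python
from h import *
s,i=pickle.load(open("pics/w6.pkl","rb"));k=798/360
f=lambda u,v,z:onz(i,(240+u/k-.3,60+v/k-.3),z)[:2]
r=lambda p:np.round([(p-H)@HX*1000,(p-H)@HYv*1000],1)
print("tray back corners",r(f(314,136,.018)),r(f(305,327,.018)))
print("stop inner/outer top",r(f(614,104,.04)),r(f(638,104,.04)))
a,b=f(663,177,.12),f(620,362,.12);print("card ends",r(a),r(b),(a+b)/2)
print("tab top",r(f(331,215,.072)),r(f(325,289,.072)))
print("rail start",r(f(357,104,.03)),r(f(341,354,.03)))
plan((.50,-.25,.31,HY),(.50,-.2,.31,HY))
```

```text
tray back corners [-82.9  58. ] [-81.6 -61.4]
stop inner/outer top [76.6 74.7] [89.9 74.6]
card ends [50.2 42.1] [ 48.8 -45.7] [0.52859859 0.26411704]
tab top [-83.5  19.1] [-84.  -21.4]
rail start [-62.3  75.7] [-60.4 -75.6]
[ -7.02 -29.38  -5.39] [ 0.06  0.08 -0.16]
[ -6.04 -24.48  -5.39] [ 0.06  0.08 -0.16]
```

send_rows:
  series: [-3,-12,-3,0,0,0,1,-6,-27,-5,0,0,0,1,-6,-27,-5,0,0,0,1,-6,-27,-5,0,0,0,1,-6,-27,-5,0,0,0,1,-6,-27,-5,0,0,0,1,-6,-27,-5,0,0,0,1,-6,-27,-5,0,0,0,1,-6,-27,-5,0,0,0,1,-6,-27,-5,0,0,0,1]

```text
clock: 11.1
tcp_pos: [0.495, -0.223, 0.3044]
orientation: [-0.001, 0.097, 0.995, 0.001]
wrist_force: [-0.0, 0.3, -0.1]
finger_gap: 0.0854
```

Run:
```python
from h import *
s,i,im=shot("w7",("clip","rack"));print(s["tcp_pos"])
q=proj(i,[[.555,-.30,.122]])[0];print(q)
x0=int(np.clip(q[0]-90,0,440));y0=int(np.clip(q[1]-70,0,260));print(x0,y0)
cv2.imwrite("pics/w7c.png",cv2.resize(im[y0:y0+140,x0:x0+200],(800,560),interpolation=cv2.INTER_CUBIC))
```

```text
clip 0.96 [248.3, 203.1, 37.7, 42.9]
clip 0.86 [284.1, 268.2, 23.0, 57.3]
clip 0.61 [347.1, 197.2, 55.4, 73.0]
rack 0.91 [261.4, 175.1, 43.1, 67.6]
[ 0.49504972 -0.22297837  0.30435874]
[266.55814425 235.27815399]
176 165
```

View pics/w7c.png

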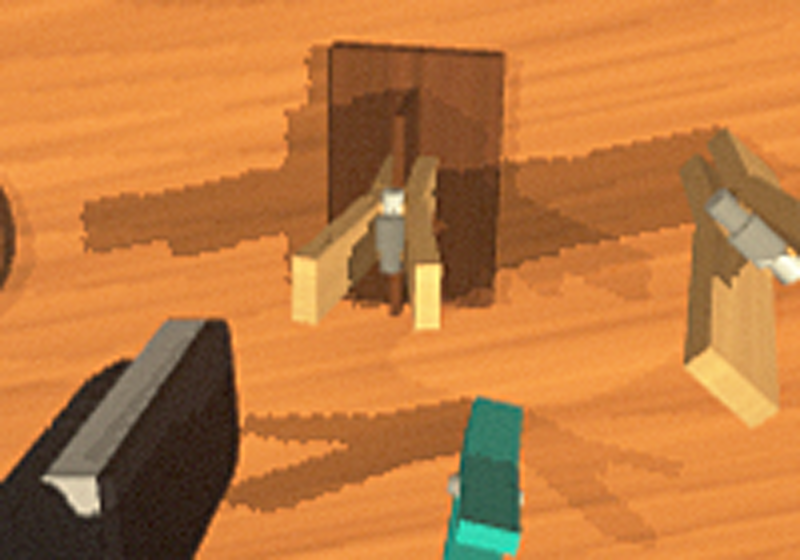

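Run:
```python
from h import *
s,i=pickle.load(open("pics/w7.pkl","rb"))
f=lambda u,v,z:onz(i,(176+u/4-.3,165+v/4-.3),z)[:2]
ang=lambda d:np.degrees(np.arctan2(d[1],d[0]))
c=[f(330,43,.012),f(503,50,.012),f(493,303,.012),f(328,301,.012)]
print("base",np.round(c,4),np.mean(c,0),"len",np.linalg.norm(c[0]-c[3]),np.linalg.norm(c[1]-c[2]),np.linalg.norm(c[0]-c[1]),"ang",ang(c[1]-c[0]),ang(c[1]-c[2])-90,ang(c[0]-c[3])-90)
a,b,d,e=f(293,257,.122),f(440,263,.122),f(440,328,.122),f(293,323,.122)
m=(a+b+d+e)/4;print("clip top",m,np.linalg.norm(a-b),np.linalg.norm(a-e),np.linalg.norm(b-d),"ang",ang(b-a),ang(d-e),ang(a-e)-90,ang(b-d)-90)
t1,t2=f(398,115,.054),f(398,305,.054);print("fin",t1,t2,ang(t1-t2)-90)
S=camera_info("scene");D=camera_info("side")
sc=lambda u,v:(210+u/2.6667,120+v/2.6667); sd=lambda u,v:(180+u/2.6667,130+v/2.6667)
print("big tops",tri(S,sc(192,135),D,sd(438,228)),tri(S,sc(229,135),D,sd(480,240)),tri(S,sc(229,135),D,sd(438,228)),tri(S,sc(192,135),D,sd(480,240)))
w=lambda u,v:(176+u/4,165+v/4)
print("big front lever (near) wrist+side",tri(i,w(735,390),D,sd(480,240)),tri(i,w(735,390),D,sd(438,228)))
```

```text
base [[ 0.4966 -0.3184]
 [ 0.5126 -0.252 ]
 [ 0.6186 -0.279 ]
 [ 0.6041 -0.3472]] [ 0.55799316 -0.29915753] len 0.11131033641672336 0.10935838003712414 0.0683393759943648 ang 76.43123765032455 75.6892795444042 74.99421320132083
clip top [ 0.55875538 -0.29992647] 0.04586419791106045 0.022644566821214317 0.022333425498766907 ang 76.25053536845172 76.62698416565006 74.9001320617964 77.00295117954784
fin [ 0.52041014 -0.29041884] [ 0.59373536 -0.30815632] 76.40130414245897
big tops [ 0.58070066 -0.17240903  0.1567116 ] [ 0.58648576 -0.16704512  0.15021343] [ 0.56871129 -0.14990087  0.15257439] [ 0.59840341 -0.18912241  0.15342426]
big front lever (near) wrist+side [ 0.59841604 -0.19287044  0.15420327] [ 0.55108054 -0.19508361  0.20571992]
```

The wrist crop shows the clip on the rack with lever tops at (305,290) and (428,296), the larger wooden clip to the right and the turquoise one below. The computed spans (46 mm over the levers, 22 mm wide) match the description, so this is the right clip.

```bash
python3 -c "
from h import *
plan((.5585,-.2998,.18,76.3),(.5585,-.2998,.086,76.3))"
```

```text
[-7.71 -6.39 12.5 ] [ 0.04 -0.05  2.67]
[-7.72 -6.39 21.9 ] [ 0.04 -0.05  2.67]
```

send_rows:
  series: [-5,-4,1,0,0,1.5,0.9,-7.7,-6.4,4,0,0,2.7,0.9,-7.7,-6.4,8,0,0,2.7,0.9,-7.7,-6.4,11,0,0,2.7,0.9,-7.7,-6.4,12,0,0,2.7,0.9,-7.7,-6.4,12,0,0,2.7,0.9,-7.7,-6.4,12,0,0,2.7,0.9]

```text
clock: 11.83
tcp_pos: [0.5579, -0.3005, 0.1848]
orientation: [-0.001, 0.12, 0.993, 0.001]
wrist_force: [-0.8, 0.4, 1.2]
finger_gap: 0.0768
```

Run:
```python
from h import *
plan((.5585,-.2998,.086,76.3))
s,i,im=shot("w8",("clip",))
c,n=np.cos(np.radians(76.3)),np.sin(np.radians(76.3));Y=np.array([c,n]);X=np.array([n,-c]);o=np.array([.5585,-.2998])
P=[np.r_[o+X*a+Y*b,.122] for a,b in((-.011,-.0235),(-.011,.0235),(.011,.0235),(.011,-.0235))]
print(proj(i,P).round(1).tolist())
```

```text
[-0.06  0.07  9.88] [ 0.06 -0.13 -0.08]
clip 0.82 [335.2, 261.9, 43.0, 69.1]
clip 0.66 [413.2, 156.6, 149.0, 103.3]
clip 0.62 [288.5, 168.1, 61.6, 56.4]
[[288.0, 197.5], [349.4, 197.3], [348.6, 224.2], [288.9, 224.4]]
```

The detected clip box (288–350, bottom 224) agrees with the prediction within about 1 px. Descend and squeeze.

send_rows:
  series: [0,0,3,0,0,0,0.9,0,0,6,0,0,0,0.9,0,0,8.5,0,0,0,0.9,0,0,9.8,0,0,0,0.9,0,0,9.8,0,0,0,0.9,0,0,9.8,0,0,0,0.6,0,0,9.8,0,0,0,0.45,0,0,9.8,0,0,0,0.35,0,0,9.8,0,0,0,0.25,0,0,9.8,0,0,0,0.2]
  newtons: 30

```text
clock: 12.77
tcp_pos: [0.5611, -0.3032, 0.0923]
orientation: [0.004, 0.121, 0.993, -0.001]
wrist_force: [0.8, 3.1, 13.5]
finger_gap: 0.0225
```

send_rows:
  series: [0,0,0,0,0,0,0.1,0,0,0,0,0,0,0,0,0,0,0,0,0,0,0,0,0,0,0,0,0,0,0,0,0,0,0,0]

```text
clock: 13.18
tcp_pos: [0.5611, -0.3032, 0.0923]
orientation: [0.004, 0.121, 0.993, -0.001]
wrist_force: [0.3, 2.7, 12.5]
finger_gap: 0.0226
```

Run:
```python
from h import *
s,i,im=shot("w9",("clip",));print({k:np.round(v,3).tolist() for k,v in s.items()})
```

```text
clip 0.62 [450.3, 167.5, 187.5, 199.7]
clip 0.61 [290.9, 185.3, 54.7, 109.7]
{'clock': 13.183, 'joint_pos': [-0.622, 0.496, -0.027, 1.04, 0.001, -0.38], 'qvel': [0.001, -0.0, -0.001, -0.0, -0.001, 0.001], 'tau': [-1.684, -48.613, 24.088, -0.593, -0.718, -0.068], 'tcp_pos': [0.561, -0.303, 0.092], 'orientation': [0.004, 0.121, 0.993, -0.001], 'wrist_force': [0.346, 2.715, 12.453], 'ft_torque': [0.555, -0.06, -0.11], 'finger_gap': 0.023}
```

Gap is 22.6 mm, so the levers are parallel and the jaws open. Lifting straight up.

send_rows:
  series: [0,0,-0.3,0,0,0,0,0,0,-0.6,0,0,0,0,0,0,-1.2,0,0,0,0,0,0,-2.2,0,0,0,0,0,0,-3.5,0,0,0,0,0,0,-5.5,0,0,0,0,0,0,-8,0,0,0,0,0,0,-11,0,0,0,0,0,0,-14,0,0,0,0,0,0,-16,0,0,0,0]

```text
clock: 14.12
tcp_pos: [0.5585, -0.3026, 0.2514]
orientation: [0.001, 0.121, 0.993, -0.001]
wrist_force: [0.2, -0.4, 0.1]
finger_gap: 0.022
```

send_rows:
  series: [0,0,0,0,0,0,0,0,0,0,0,0,0,0,0,0,0,0,0,0,0]

```text
clock: 14.37
tcp_pos: [0.5578, -0.302, 0.2468]
orientation: [-0.0, 0.121, 0.993, 0.0]
wrist_force: [-0.0, 0.1, -0.1]
finger_gap: 0.0223
```

Run:
```python
from h import *
s=get_state();print(s["tcp_pos"],s["orientation"],s["finger_gap"],s["wrist_force"])
S,D=camera_info("scene"),camera_info("side")
for n in("scene","side"):
    im=read_camera(n);cv2.imwrite(f"pics/{n}9.png",im)
    for d in silhouettes(n,"clip")[:4]:print(n,round(d["p"],2),d["box"])
p=s["tcp_pos"]+[0,0,.0187]
for n,i in(("scene",S),("side",D)):print(n,"grasp, expected tip px",proj(i,[p,p-[0,0,.095]]).round(1).tolist())
# plan: expected tip = 44+53 below grasp. high waypoint and final above card
plan((.5286,.2641,.30,HY),(.5286,.2641,.24,HY))
```

```text
[ 0.55779591 -0.30200559  0.24676807] [-4.62312547e-04  1.20890136e-01  9.92665746e-01  2.80327935e-04] 0.022270351190528923 [-0.00096444  0.0747879  -0.14777934]
scene 0.69 [282.8, 169.2, 17.8, 39.3]
scene 0.58 [238.5, 177.7, 15.5, 26.0]
scene 0.57 [256.6, 124.0, 15.6, 29.3]
scene 0.53 [304.2, 197.2, 15.7, 28.0]
side 0.88 [339.3, 219.8, 24.1, 35.9]
side 0.85 [363.1, 213.7, 13.3, 40.0]
side 0.75 [391.2, 239.8, 15.4, 28.6]
side 0.3 [312.6, 270.0, 22.8, 19.8]
scene grasp, expected tip px [[261.3, 127.7], [263.4, 150.2]]
side grasp, expected tip px [[374.6, 218.8], [370.4, 244.5]]
[16.39 54.24 -5.31] [ 0.07 -0.16 -2.78]
[16.38 54.23  0.69] [ 0.07 -0.16 -2.78]
```

Run:
```python
from h import *
s=get_state();r=rot(s["orientation"]);p=s["tcp_pos"]
im={n:cv2.imread(f"pics/{n}9.png") for n in("scene","side")}
for n in im:
    i=camera_info(n)
    for dz in(.070,.078,.086):
        P=[p+r.apply([a,b,dz]) for a in(-.011,.011) for b in(-.021,-.013,.013,.021)]
        q=proj(i,P);print(n,dz,"u",q[:,0].min().round(1),q[:,0].max().round(1),"vmax",q[:,1].max().round(1))
A=cv2.resize(im["scene"][105:225,230:330],(400,480),interpolation=cv2.INTER_CUBIC);B=cv2.resize(im["side"][180:300,320:420],(400,480),interpolation=cv2.INTER_CUBIC)
cv2.imwrite("pics/c9.png",np.hstack([A,B]))
```

```text
scene 0.07 u 257.5 269.4 vmax 152.8
scene 0.078 u 257.7 269.5 vmax 154.6
scene 0.086 u 257.9 269.7 vmax 156.4
side 0.07 u 363.9 377.1 vmax 249.3
side 0.078 u 363.6 376.8 vmax 251.3
side 0.086 u 363.3 376.4 vmax 253.4
```

The clip is held; detections in both views are consistent with the tips about 79 mm below the TCP. Carry it high over to the card.

send_rows:
  series: [0,0,-1.5,0,0,0,0,0,0.5,-4,0,0,0,0,0.5,2,-5.3,0,0,0,0,1.5,5,-5.3,0,0,0,0,2.4,8,-5.3,0,0,-0.5,0,3.4,11,-5.3,0,0,-1,0,4.3,14,-5.3,0,0,-1.5,0,5.2,17,-5.3,0,0,-2,0,6,20,-5.3,0,0,-2.8,0,7,23,-5.3,0,0,-2.8,0]

```text
clock: 15.4
tcp_pos: [0.5447, -0.0598, 0.3001]
orientation: [-0.0, 0.096, 0.995, 0.0]
wrist_force: [0.1, -0.4, -0.9]
finger_gap: 0.0223
```

send_rows:
  series: [1,3,0,0,0,0,0,2,6.5,0,0,0,0,0,3,10,0,0,0,0,0,4,13.5,0,0,0,0,0,5,17,0,0,0,0,0,6,20,0,0,0,0,0,7,23,0,0,0,0,0,7.5,25.5,0,0,0,0,0,8,27,0,0,0,0,0,8,27.5,0,0,0,0,0]

```text
clock: 16.23
tcp_pos: [0.518, 0.2262, 0.3]
orientation: [-0.001, 0.095, 0.996, 0.0]
wrist_force: [0.5, -0.6, -1.2]
finger_gap: 0.0222
```

send_rows:
  series: [0,0,0,0,0,0,0,0,0,0,0,0,0,0,0,0,0,0,0,0,0]

```text
clock: 16.48
tcp_pos: [0.5196, 0.2223, 0.3003]
orientation: [-0.0, 0.097, 0.995, -0.0]
wrist_force: [0.0, -0.6, -0.8]
finger_gap: 0.0223
```

Run:
```python
from h import *
t=H+HX*.0489+HYv*(-.005)
s,i,im=shot("w10",("clip","card_top"));print(s["tcp_pos"],s["finger_gap"],t)
plan((*t,.30,HY),(*t,.21,HY),(*t,.174,HY))
r=rot(s["orientation"]);q=proj(i,[s["tcp_pos"]+r.apply([.0033+a,b,.079]) for a in(-.011,.011) for b in(-.021,-.013,.013,.021)]);print("pred tips",q.round(1).tolist())
print("pred card",proj(i,[np.r_[H+HX*.049+HYv*b,.12] for b in(.0432,-.0468)]).round(1).tolist())
```

```text
clip 0.95 [291.8, 187.2, 53.4, 105.8]
clip 0.87 [0.0, 301.4, 68.0, 66.2]
clip 0.78 [0.0, 232.1, 110.6, 83.3]
card_top 0.69 [241.0, 122.9, 124.1, 92.7]
[0.51957399 0.2223406  0.30031143] 0.022262818070765227 [0.53162079 0.2629226 ]
[-0.36  4.23  0.05] [-0.    0.01 -0.07]
[-0.36  4.23  9.05] [-0.    0.01 -0.07]
[-0.36  4.23 12.65] [-0.    0.01 -0.07]
pred tips [[292.8, 212.8], [302.3, 212.8], [333.3, 212.8], [342.9, 212.8], [292.1, 187.4], [301.9, 187.3], [333.7, 187.3], [343.5, 187.3]]
pred card [[355.0, 139.6], [352.3, 214.5]]
```

The wrist detection of the jaws (left 292, right 345, top 187) matches the prediction within 2 px. Moving above the card.

send_rows:
  series: [0,1,0,0,0,0,0,-0.2,2.5,0,0,0,0,0,-0.36,3.8,1,0,0,0,0,-0.36,4.2,3,0,0,0,0,-0.36,4.2,5,0,0,0,0,-0.36,4.2,7,0,0,0,0,-0.36,4.2,8.5,0,0,0,0,-0.36,4.2,9,0,0,0,0,-0.36,4.2,9,0,0,0,0,-0.36,4.2,9,0,0,0,0]

```text
clock: 17.47
tcp_pos: [0.5314, 0.264, 0.2105]
orientation: [-0.0, 0.096, 0.995, 0.0]
wrist_force: [-0.7, -0.6, -0.9]
finger_gap: 0.0225
```

Run:
```python
from h import *
t=H+HX*.0489+HYv*(-.005)
s,i,im=shot("w11",("clip","card_top"));print(s["tcp_pos"],s["finger_gap"],s["wrist_force"],t)
plan((*t,.174,HY))
r=rot(s["orientation"])
print("pred card",proj(i,[np.r_[H+HX*.049+HYv*b,.12] for b in(.0432,-.0468)]).round(1).tolist())
q=proj(i,[s["tcp_pos"]+r.apply([.0033+.011,b,.079]) for b in(-.021,-.013,.013,.021)]);print("tips",q.round(1).tolist())
cv2.imwrite("pics/w11c.png",cv2.resize(im[100:260,220:420],(700,560),interpolation=cv2.INTER_CUBIC))
```

```text
clip 0.95 [289.0, 184.7, 54.7, 110.8]
clip 0.63 [0.2, 255.4, 33.3, 37.6]
card_top 0.31 [229.9, 270.8, 21.8, 10.6]
[0.53138957 0.26403379 0.21047414] 0.022475845444113206 [-0.65201053 -0.57880843 -0.86756127] [0.53162079 0.2629226 ]
[ 0.03 -0.12  3.78] [0.07 0.12 0.02]
pred card [[316.7, 144.4], [316.8, 244.4]]
tips [[292.1, 187.4], [301.9, 187.4], [333.8, 187.3], [343.6, 187.3]]
```

View pics/w11c.png

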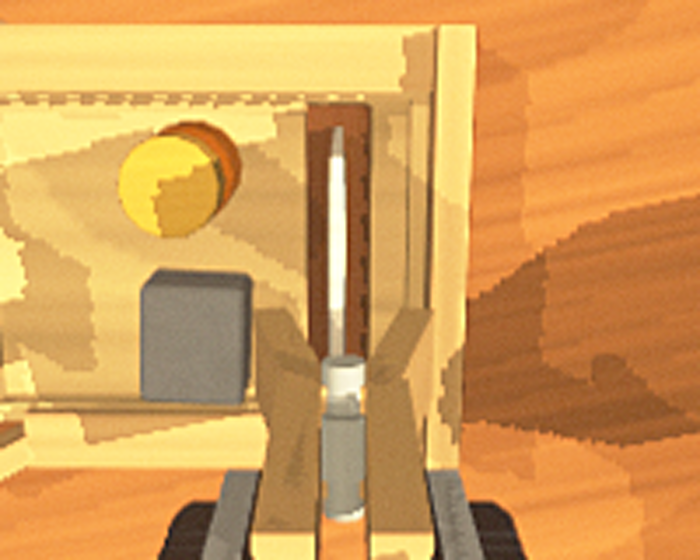

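The last view shows the card edge at crop (337,155–330), nearly midway between the open jaw tips (255…430). The jar and box stand, and the tray's front is at the stop. Lowering with a 1 mm correction.

send_rows:
  series: [0,-0.1,0.3,0,0,0,0,0,-0.1,0.8,0,0,0,0,0,-0.1,1.3,0,0,0,0,0,-0.1,1.9,0,0,0,0,0,-0.1,2.5,0,0,0,0,0,-0.1,3.0,0,0,0,0,0,-0.1,3.4,0,0,0,0,0,-0.1,3.7,0,0,0,0,0,-0.1,3.7,0,0,0,0,0,-0.1,3.7,0,0,0,0]

```text
clock: 18.45
tcp_pos: [0.531, 0.2627, 0.1733]
orientation: [-0.0, 0.096, 0.995, -0.0]
wrist_force: [-0.6, -0.4, -0.9]
finger_gap: 0.022
```

Run:
```python
from h import *
t=H+HX*.0489+HYv*(-.005)
s,i,im=shot("w12",("clip","scent","ring_box"));print(s["tcp_pos"],s["finger_gap"],s["wrist_force"],s["ft_torque"],t)
g=cv2.cvtColor(im,6);r=rot(s["orientation"])
print("pred card far end",proj(i,[np.r_[H+HX*.049+HYv*b,.12] for b in(.0432,.02)]).round(1).tolist())
# card top: bright pixels along a row
q=proj(i,[np.r_[H+HX*.049+HYv*.03,.12]])[0]
row=im[int(q[1]),int(q[0])-25:int(q[0])+26];print(int(q[0])-25,int(q[1]),row[:,0].tolist())
print("tips",proj(i,[s["tcp_pos"]+r.apply([.0143,b,.079]) for b in(-.021,-.013,.013,.021)]).round(1).tolist())
for n in("scene","side"):
    read_camera(n)
    for l in("clip","scent","egg"):print(n,l,[(round(d["p"],2),d["box"]) for d in silhouettes(n,l)[:4]])
    print(n,"exp card top",proj(camera_info(n),[np.r_[t,.12],np.r_[t,.095]]).round(1).tolist())
```

```text
clip 0.88 [289.2, 188.4, 56.4, 106.5]
clip 0.64 [0.0, 277.3, 8.7, 15.4]
clip 0.2 [323.0, 188.9, 21.5, 110.3]
scent 0.9 [245.9, 135.8, 39.9, 36.9]
ring_box 0.69 [255.1, 182.1, 33.8, 45.9]
[0.53100341 0.26272603 0.17330321] 0.021959720190762377 [-0.64301871 -0.44306802 -0.93844987] [ 0.02280959 -0.05071895  0.03634266] [0.53162079 0.2629226 ]
pred card far end [[318.5, 149.9], [318.5, 182.5]]
293 168 [101, 94, 98, 97, 99, 98, 92, 98, 91, 96, 95, 99, 97, 95, 76, 32, 33, 40, 40, 37, 25, 65, 179, 242, 232, 231, 236, 149, 24, 36, 42, 51, 27, 31, 51, 102, 101, 97, 96, 100, 91, 96, 97, 98, 102, 102, 79, 84, 91, 92, 93]
tips [[292.1, 187.4], [301.9, 187.4], [333.7, 187.3], [343.6, 187.3]]
scene clip [(0.85, [280.6, 169.4, 17.3, 38.0]), (0.68, [238.4, 177.1, 14.0, 32.4]), (0.56, [399.9, 196.2, 13.8, 32.0])]
scene scent [(0.64, [391.8, 217.8, 5.8, 13.3])]
scene egg [(0.45, [340.1, 237.9, 14.7, 16.1])]
scene exp card top [[405.6, 219.2], [404.6, 224.9]]
side clip [(0.84, [341.0, 215.8, 20.9, 39.4]), (0.55, [332.2, 203.2, 14.3, 27.1])]
side scent [(0.48, [266.8, 179.6, 11.6, 16.1]), (0.46, [236.4, 214.2, 19.3, 20.6])]
side egg [(0.64, [318.0, 180.6, 11.8, 19.5])]
side exp card top [[276.8, 160.8], [277.1, 166.3]]
```

The card edge (mid-column 317.4) is centred between the jaws (mid-column 317.4), contact force is about 0, and about 25.7 mm of card lies between the jaws. Handing in.

```bash
python3 -c "
from workcell import *
print(hand_in())"
```

```text
the job is handed in; nothing more can be done
None
```

I slid the tray into its holder until it touched the stop wall, then took the clip off its rack and held it squeezed open over the card. I handed the job in at about 19 s of robot time.

**Tray:** it stalled against the stop at about 16 N of push. The camera put it 1–2 mm short of the home I had estimated, which is within the calibration error. The jar and box were still standing in the last viewed picture and were detected again at the end.

**Clip:** I took the smaller wooden one from the dark rack and left the turquoise and larger wooden ones alone. The gripper gap at the end was 22 mm, where 24 mm was expected for fully open levers, so I take it as fully open.

**Final pose:**
- The card edge lies midway between the jaws in the wrist picture (both at column 317.4).
- About 25–26 mm of card is between the jaws, worked out from the arm's pose rather than measured directly.
- The wrist force is about 1 N, the same as with the arm free, so neither jaw is pressing.

**Less certain:**
- Just after lifting, the scene and side views put the jaw tips about 72 mm and 87 mm below the tool point. I used 79 mm, from where the clip sat on the rack; the wrist view agreed.
- I did not check every bystander for movement at the end. No path went near them, and the egg and the two spare clips were still detected near where they started.

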